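# File the laundry canisters into the lane organiser

### The arm

A 6-joint arm with a two-finger parallel gripper is mounted at the origin on the work surface. World frame = base frame: x ahead of the robot, y to its left, z up, the work surface at z = 0. Lengths are in m, angles in degrees, forces in N, time in s.
With the tool pointing down it reaches from about 0.3 to 0.775 m from the base axis. Payload 14.6 kg.
Tool frame: the origin (TCP) lies at the very end of the fingers, on their centre line; the grasp point (between the pads) lies 19 mm behind it (r.grasp_offset is the distance from the TCP to the grasp point, in m); z points along the fingers, y is the line along which they close (so a half turn about z gives the same grasp; the last joint's range is limited). The gripper opens to 94 mm and grips with 3 to 60 N. Pads are 16 mm wide; open, the fingers measure 119 mm over their backs; the gripper's body (75 mm by 177 mm) begins 78 mm behind the grasp point.
Start: joints at [68.434, 17.183, 87.147, -0, 75.671, -3.816], TCP at [0.168, 0.524, 0.205] pointing down, gripper open.
Joint ranges: [-173.82, 173.82], [-45.26, 126.66], [13.44, 144.39], [-59.66, 239.66], [0, 175.72], [-146.38, 146.38]. Speed limits (degrees/s): [127.2, 127.2, 147.25, 180, 180, 180].

### API

Orientations are given as a 3x3 rotation matrix whose columns are the frame's x, y, z axes.
In Python, from rig import r, read_camera, get_calibration, spotter gives the robot as it stands.
- The arm moves only by the tool play_rows, never from a script. Its argument "commands" is a list of rows, each a list of 3 entries, a list of its own where there are three numbers: the turn, a rotation vector about the tool's x, y, z in degrees, then the shift along the tool's x, y, z in units of 25 mm (1.0 is 25 mm), then the finger opening in mm, from 0 to 94. In form: [[[wx, wy, wz], [dx, dy, dz], fingers], ...]. A call has 1 to 10 rows; each row is the pose to reach, as a shift and turn from the pose commanded when the call began, along the tool's axes at that moment; what a row does not reach only later rows make up. A row lasts 1/10 s, in which the tool goes at most 50 mm and 8.59 degrees, less where a joint would pass 70% of its speed; a pose out of reach is approached as far as the arm can. A call with a gripper value outside its range is refused whole. The fingers move at their own pace and stop on an object; "force" is the grip in N (left out, the last holds). Time passes only in rows, so rows that repeat a pose let the fingers close. It gives the time, the measured TCP pose, the force, the opening and the grip force at its end, in the units of the state.
- r.sense(): the state, without advancing time (a new reading comes with each control period).
- read_camera(name): name is "scene" or "side" or "wrist"; returns the picture (480x640x3 uint8, blue, green, red); there is no depth.
- get_calibration(name): a dict with "fx", "fy", "cx", "cy" (pixels), "world_from_camera" (4x4, takes a point from camera to world coordinates). Camera axes: x right, y down, z forward; pixel columns grow to the right and rows downward; lengths in m; the calibration is good to about 2 mm. A picture is of the moment at which its call begins: read the wrist's pose just before it. get_calibration takes no time and is no camera call; for the wrist camera it gives the pose at the moment of the call.
- r.hand_in(): hands the job in; it is judged then, once.
Trained networks look in the newest picture that a camera, given by its name, has taken for a name from the list of things; names that differ only in an ending like _2 or _b are one class to them, and where a whole thing is asked for, a point or a joint stands for the part that bears it (a point fixed in the world has none). Each returns a list of dicts, best first, with "conf" (0 to 1); they miss things now and then, are a little off and sometimes report something else, mostly with a low value. They report only what shows in the picture. A call takes as long as a camera call. They do not tell look-alikes from the thing itself.
- spotter.search_frame(camera, thing): "box" ([left, top, right, bottom] in pixels, round what is visible of it).
- spotter.outline_of(camera, thing): "region" (480x640 bool, what is visible of it) and "box" ([left, top, right, bottom] in pixels, round what is visible of it).
The state is a dict: "clock": time; "joint_positions": joint angles; "dq": joint speeds; "joint_torque": joint torques, N m; "tcp_pos": TCP position; "ee_rot": TCP orientation; "ft_force": force on the tool from outside, world axes, zero at the start; "moment": the same for the moment, N m; "gripper_width": opening from 0.0 (shut) to 1.0 (fully open); "finger_force": force on a finger pad.
Only numpy, scipy, OpenCV 4.12 (cv2) and the standard library are available. Lean on these libraries where they do the work, as an engineer would, in place of code of your own. Each camera call takes 0.05 s, during which the arm holds its last target. There are 200 camera calls.

### The job

Slide the three wide wooden-lidded canisters one by one through the mouth of the wooden organiser so that they stand in single file between its rails: the tallest first, right against the end stop, then the middle one, then the shortest, each touching the next. Push them along the worktop without lifting them or tipping them over, and leave everything else where it stands.

Things in the scene. Friction and masses are not known exactly. Their poses are not given: they have to be found in the camera images.
- organiser: Fixed wooden lane without floor: two parallel rails 35 mm high, 10 mm thick, 88 mm apart inside, joined by an end stop. Origin: on the worktop, mid-mouth, where the straight rails begin; +x runs into the lane, z up.
- stop (a point): Inner face of the organiser's end stop, mid-lane, at worktop level, 250 mm in from the mouth (the three canisters in a row take 240). x as the organiser.
- flare (a point): Mid-point between the tips of the rails' flared lead-ins, at worktop level, 30 mm before the organiser's origin. Each rail flares outwards by 24 degrees from the mouth to here: about 115 mm wide inside, 133 mm outside.
- canister_tall: Tallest canister: plain upright metal cylinder with a flush pale wooden lid, no knob; 80 mm diameter, 82 mm tall, about 400 g (varies by a third); loose, standing on the worktop. Origin: centre of its underside, z up. Slides on the worktop when pushed low down. The three canisters differ only in height.
- canister_middle: Middle canister: plain upright metal cylinder with a flush pale wooden lid, no knob; 80 mm diameter, 62 mm tall, about 320 g (varies by a third); loose, standing on the worktop. Origin: centre of its underside, z up. Slides on the worktop when pushed low down. The three canisters differ only in height.
- canister_short: Shortest canister: plain upright metal cylinder with a flush pale wooden lid, no knob; 80 mm diameter, 42 mm tall, about 240 g (varies by a third); loose, standing on the worktop. Origin: centre of its underside, z up. Slides on the worktop when pushed low down. The three canisters differ only in height.
- jar: White ceramic jar with a wooden lid, 56 mm diameter, 82 mm tall; origin at the centre of its underside. Bystander, loose: leave it where it stands.
- carton: Cardboard carton 54 x 34 mm (its x, y), 78 mm tall; origin at the centre of its underside. Bystander, loose: leave it where it stands.
- can: Plain metal can without wooden lid, 58 mm diameter, 60 mm tall; origin at the centre of its underside. Bystander, loose: leave it where it stands.
- dosing_cup: Open white plastic cup, 58 mm diameter at the rim, 55 mm tall; origin at the centre of its underside. Bystander, loose: leave it where it stands.
- brush: Wooden hand brush lying beside the rails, 170 mm long (its x), 42 mm wide, 20 mm high; origin at the middle of its underside. Bystander, loose: leave it where it stands.
- soap: Bar of white soap beside the rails, 75 x 48 x 28 mm; origin at the centre of its underside. Bystander, loose: leave it where it stands.
Mind the look-alikes: they are no part of the job. Leave any pink or yellow look-alike of the canister_middle alone.

How it is judged (in metres and radians):
On the way, in this order (a step that is already met when the one before it is completed fails the run):
1. the tallest canister has its centre past the mouth, between the rails (y of canister_tall in the frame of organiser between -0.008 and 0.008 m and x of canister_tall in the frame of organiser above 0 m), for 0.1 s.
2. the middle canister has its centre past the mouth, between the rails (y of canister_middle in the frame of organiser between -0.008 and 0.008 m and x of canister_middle in the frame of organiser above 0 m), for 0.1 s.
3. the shortest canister has its centre past the mouth, between the rails (y of canister_short in the frame of organiser between -0.008 and 0.008 m and x of canister_short in the frame of organiser above 0 m), for 0.1 s.
At the end, for the whole second after the job is handed in: All three canisters stand upright (within 0.05 rad) and at rest on the worktop (undersides less than 5 mm up), centred between the rails within 8 mm, the tallest with its centre 210 mm, the middle one 130 mm and the shortest 50 mm past the mouth, each within 10 mm (y of canister_tall in the frame of organiser between -0.008 and 0.008 m and x of canister_tall in the frame of organiser between 0.2 and 0.22 m and angle between each of canister_tall, canister_middle, canister_short's own z axis and vertical below 0.05 rad and height (world z) of each of canister_tall, canister_middle, canister_short below 0.005 m and linear speed of each of canister_tall, canister_middle, canister_short below 0.01 m/s and y of canister_middle in the frame of organiser between -0.008 and 0.008 m and x of canister_middle in the frame of organiser between 0.12 and 0.14 m and y of canister_short in the frame of organiser between -0.008 and 0.008 m and x of canister_short in the frame of organiser between 0.04 and 0.06 m); the robot touches nothing.
It fails at once if a canister tipped by more than 0.35 rad (angle between any of canister_tall, canister_middle, canister_short's own z axis and vertical above 0.35 rad).
It fails at once if a canister lifted by more than 20 mm (height (world z) of any of canister_tall, canister_middle, canister_short above 0.02 m).
It fails at once if a bystander moved by more than 25 mm (distance of any of jar, carton, can, dosing_cup, brush, soap from where it was at the start of the episode above 0.025 m).
It also fails if it takes over 72 s, if anything falls off the work surface, if the arm or the gripper's body presses on something with over 40 N, if the wrist force passes 120 N, or if a joint passes its speed limit or range.

## Working session

There is one attempt and no reset: what is moved stays moved. The work goes in short steps, Python scripts to look and compute and a tool call to move; the robot and the scene stay as the last step left them, time stands still between calls to the robot, and variables do not carry over. Pictures are saved under pics/ and viewed, at most 10 in all, crops included, and the job is handed in when it is done.

Besides the shell and the picture viewer there is one more tool, called by a JSON object that holds its "method" and its "body". play_rows: Moves the arm, as the interface text tells. Its arguments: {"type":"object","properties":{"commands":{"type":"array"},"force":{"type":"number"}},"required":["commands"]}

```bash
mkdir -p pics; ls
python3 - <<'E'
from rig import r, read_camera, get_calibration, spotter
import cv2,numpy as np
for c in("scene","side"):
    im=read_camera(c); cv2.imwrite(f"pics/{c}0.png",im)
    k=get_calibration(c); print(c,k["fx"],k["cx"],k["cy"],np.round(k["world_from_camera"],3).tolist())
    for n in["organiser","canister_tall","canister_middle","canister_short","jar","carton","can","dosing_cup","brush","soap"]:
        print(n,[(round(d["conf"],2),[int(v) for v in d["box"]]) for d in spotter.search_frame(c,n)])
s=r.sense();print(s["clock"],s["tcp_pos"],s["ee_rot"])
E
```

```text
pics
scene 579.629315983436 319.78073332107226 236.20704792670787 [[-0.592, 0.649, -0.478, 1.211], [0.806, 0.472, -0.357, 0.557], [-0.006, -0.596, -0.803, 1.183], [0.0, 0.0, 0.0, 1.0]]
organiser [(0.79, [184, 148, 288, 236])]
canister_tall [(0.82, [415, 288, 457, 331])]
canister_middle [(0.76, [383, 187, 419, 227]), (0.74, [367, 228, 399, 268])]
canister_short [(0.64, [313, 288, 347, 327])]
jar [(0.67, [483, 266, 515, 299])]
carton [(0.85, [432, 236, 462, 270])]
can [(0.82, [338, 335, 366, 373])]
dosing_cup [(0.84, [377, 280, 404, 310])]
brush [(0.65, [169, 189, 221, 231])]
soap [(0.78, [236, 147, 266, 173])]
side 481.6472237283117 314.74202568687986 240.28354240024018 [[0.836, -0.348, 0.425, 0.105], [-0.549, -0.543, 0.636, -0.544], [0.009, -0.764, -0.645, 0.671], [0.0, 0.0, 0.0, 1.0]]
organiser [(0.92, [350, 282, 512, 450])]
canister_tall [(0.63, [240, 149, 276, 191])]
canister_middle [(0.82, [146, 204, 191, 256]), (0.69, [184, 234, 229, 282]), (0.55, [248, 202, 281, 247])]
canister_short [(0.74, [329, 181, 364, 217])]
jar [(0.93, [172, 155, 199, 194]), (0.48, [269, 179, 297, 211])]
carton [(0.73, [192, 184, 219, 226])]
can []
dosing_cup [(0.61, [268, 179, 294, 210])]
brush [(0.79, [451, 307, 529, 391]), (0.24, [244, 203, 282, 248])]
soap [(0.97, [358, 377, 409, 430])]
1.1 [0.16769013 0.52381615 0.20545349] [[-9.52387990e-01  3.04888693e-01  2.73482187e-05]
 [ 3.04888693e-01  9.52387990e-01  2.15391328e-05]
 [-1.94790770e-05  2.88517741e-05 -9.99999999e-01]]
```

View pics/scene0.png

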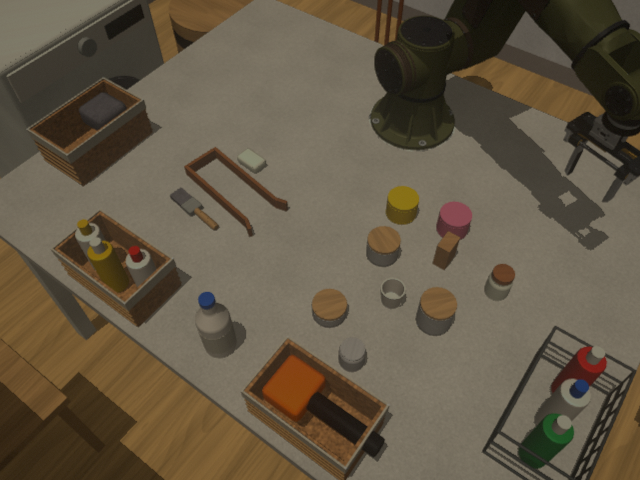

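View pics/side0.png

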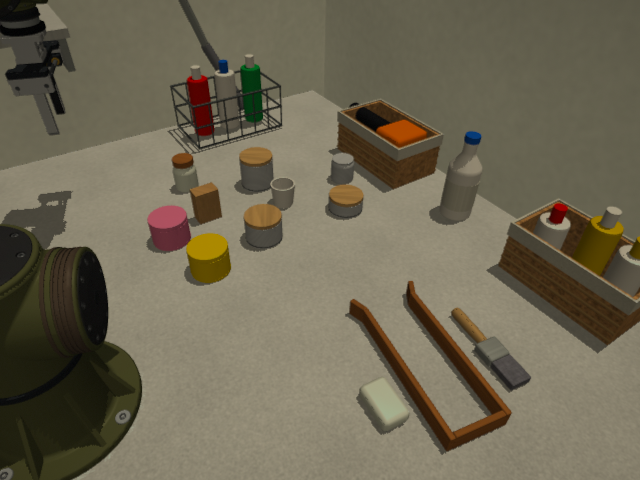

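```bash
cat > h.py <<'E'
from rig import r, read_camera, get_calibration, spotter
import cv2,numpy as np
from scipy.optimize import least_squares, minimize
def proj(c,P):
    k=get_calibration(c) if isinstance(c,str) else c
    T=np.linalg.inv(k["world_from_camera"]); p=np.atleast_2d(P)@T[:3,:3].T+T[:3,3]
    return np.c_[k["fx"]*p[:,0]/p[:,2]+k["cx"],k["fy"]*p[:,1]/p[:,2]+k["cy"]]
def ray(c,px,z):
    k=get_calibration(c) if isinstance(c,str) else c
    W=k["world_from_camera"]; d=W[:3,:3]@[(px[0]-k["cx"])/k["fx"],(px[1]-k["cy"])/k["fy"],1]
    return W[:3,3]+d*(z-W[2,3])/d[2]
a=np.linspace(0,2*np.pi,60)
def cyl(x,y,R,h): return np.r_[np.c_[x+R*np.cos(a),y+R*np.sin(a),0*a],np.c_[x+R*np.cos(a),y+R*np.sin(a),0*a+h]]
def fitcyl(obs,R,h):
    "obs: {cam: box}"
    K={c:get_calibration(c) for c in obs}
    def f(v):
        e=[]
        for c,b in obs.items():
            p=proj(K[c],cyl(*v,R,h)); e+=list(np.r_[p.min(0),p.max(0)]-b)
        return e
    c,b=next(iter(obs.items())); x0=ray(c,[(b[0]+b[2])/2,(b[1]+b[3])/2],h/2)[:2]
    s=least_squares(f,x0,loss="soft_l1"); return s.x,np.sqrt(np.mean(np.square(f(s.x))))
def orgpolys():
    q=[]
    for s in(1,-1):
        q+=[[(0,s*.044),(.26,s*.044),(.26,s*.054),(0,s*.054)],[(0,s*.044),(-.03,s*.0575),(-.03,s*.0665),(0,s*.054)]]
    q.append([(.25,-.054),(.26,-.054),(.26,.054),(.25,.054)]); return np.array(q)
def orgmask(k,v):
    m=np.zeros((480,640),np.uint8); c,s=np.cos(v[2]),np.sin(v[2])
    for q in orgpolys():
        w=q@np.array([[c,s],[-s,c]])+v[:2]
        P=np.r_[np.c_[w,np.zeros(4)],np.c_[w,np.full(4,.035)]]
        cv2.fillConvexPoly(m,np.round(cv2.convexHull(proj(k,P).astype(np.float32))*16).astype(np.int32),255,cv2.LINE_AA,4)
    return cv2.GaussianBlur(m,(0,0),1.2)/255.
E
cat > m.py <<'E'
from h import *
S={};
D={"tall":("canister_tall",.04,.082,(436,310),(257,170)),"mid":("canister_middle",.04,.062,(383,246),(264,226)),"short":("canister_short",.04,.042,(330,307),(346,200)),
"jar":("jar",.028,.082,(500,282),(185,173)),"can":("can",.029,.06,(352,354),(343,168)),"cup":("dosing_cup",.029,.055,(392,293),(283,194)),"carton":("carton",.022,.078,(447,250),(206,203)),"pink":("canister_middle",.04,.062,(454,220),(170,228)),"yel":("canister_middle",.04,.062,(402,205),(209,258))}
ims={c:read_camera(c) for c in("scene","side")}
for n,(cl,R,h,ps,pd) in D.items():
    o={}
    for c,p in(("scene",ps),("side",pd)):
        for d in spotter.search_frame(c,cl):
            b=np.array(d["box"],float)
            if np.hypot(*((b[:2]+b[2:])/2-p))<14: o[c]=b;break
        else: print(n,c,"none")
    if not o:
        print(n,ray("scene",ps,h/2)[:2]);continue
    x,e=fitcyl(o,R,h);print(n,np.round(x,4),round(e,1))
reg={}
for c in ims:
    d=spotter.outline_of(c,"organiser")
    reg[c]=cv2.GaussianBlur(d[0]["region"].astype(np.float32),(0,0),1.2)
K={c:get_calibration(c) for c in ims}
f=lambda v:sum(((orgmask(K[c],v)-reg[c])**2).sum() for c in K)
# mouth mid & stop mid guess from the scene picture
m=ray("scene",(266,218),.035)[:2]; e=ray("scene",(201,160),.035)[:2]; d=e-m
v0=np.array([*m,np.arctan2(d[1],d[0])]); print(m,e,np.linalg.norm(d))
b=min((minimize(f,v0+[0,0,t],method="Nelder-Mead",options=dict(initial_simplex=v0+[0,0,t]+np.array([[0,0,0],[.015,0,0],[0,.015,0],[0,0,.06]]),xatol=1e-4)) for t in(-.05,0,.05)),key=lambda s:s.fun)
print("org",b.x,np.degrees(b.x[2]),b.fun,f(v0)); np.save("org.npy",b.x)
cr=ims["scene"].copy()
for c in K:
    cn=cv2.findContours((orgmask(K[c],b.x)>.5).astype(np.uint8),cv2.RETR_CCOMP,cv2.CHAIN_APPROX_NONE)[0]; cv2.drawContours(ims[c],cn,-1,(0,255,0),1)
A=cv2.resize(cr[170:350,290:530],(400,300));B=cv2.resize(ims["scene"][130:250,150:310],(400,300));C=cv2.resize(ims["side"][270:460,320:573],(400,300))
D=cv2.resize(ims["side"][140:290,140:370],(400,300))
cv2.imwrite("pics/crop1.png",np.vstack([np.hstack([A,D]),np.hstack([B,C])]))
E
python3 m.py
```

```text
tall [0.5491 0.3807] 2.5
mid [0.4626 0.19  ] 1.6
short [0.6709 0.1789] 0.5
jar [0.3948 0.4619] 2.6
can [0.7407 0.2895] 1.5
cup [0.5621 0.276 ] 2.2
carton [0.387  0.3183] 1.3
pink [0.2882 0.2844] 2.5
yel [0.323 0.156] 1.3
[ 0.56188948 -0.0973839 ] [ 0.50993651 -0.37056907] 0.27808137436446606
org [ 0.54607844 -0.12731262 -1.74970015] -100.25043391008293 297.2473507699108 5454.518881815669
```

View pics/crop1.png

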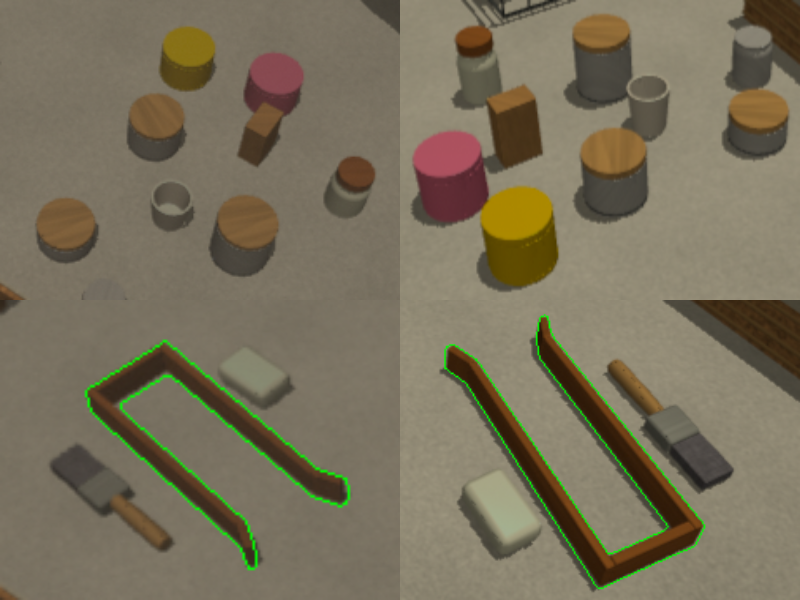

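Scene (first crop row): the wooden-lidded metal canisters are tall (437,310), middle (383,246) and short (330,307). The yellow one (402,205) and the pink one (454,220) have no wooden lid, so they're look-alikes. The organiser overlay fits in both views. The cup blocks the tall canister, so I'll first shift the short one aside. I'll work in lane coordinates.

```bash
cat > l.py <<'E'
import numpy as np
from rig import r
o=np.load("org.npy");c,s=np.cos(o[2]),np.sin(o[2]);M=np.array([[c,s],[-s,c]])
lane=lambda p:M@(np.array(p)[:2]-o[:2])
if __name__=="__main__":
    for n,p in dict(tall=(.5491,.3807),mid=(.4626,.19),short=(.6709,.1789),jar=(.3948,.4619),can=(.7407,.2895),cup=(.5621,.276),carton=(.387,.3183),pink=(.2882,.2844),yel=(.323,.156),base=(0,0)).items(): print(n,np.round(lane(p)*1000))
    t=r.sense();R=t["ee_rot"];print("tcp",np.round(lane(t["tcp_pos"])*1000),t["tcp_pos"][2],"yaw off",np.degrees(np.arctan2(R[1,1],R[0,1])-o[2])-180)
    p=np.r_[.6709,.1789,.10]-t["tcp_pos"]; print("tool shift to short z100 in units",R.T@p/.025)
E
python3 l.py
```

```text
tall [-500.  -87.]
mid [-297. -139.]
short [-324.   68.]
jar [-553. -254.]
can [-445.  117.]
cup [-400.  -56.]
carton [-410. -236.]
pink [-359. -327.]
yel [-239. -270.]
base [ -28. -560.]
tcp [-573. -488.] 0.20544100906222582 yaw off -7.499902603553124
tool shift to short z100 in units [-23.37671413  -7.00209908   4.21767067]
```

{"method": "play_rows", "body": {"commands": [[[0,0,-7.5],[-23.4,-7.0,4.2],94],[[0,0,-7.5],[-23.4,-7.0,4.2],94],[[0,0,-7.5],[-23.4,-7.0,4.2],94],[[0,0,-7.5],[-23.4,-7.0,4.2],94],[[0,0,-7.5],[-23.4,-7.0,4.2],94],[[0,0,-7.5],[-23.4,-7.0,4.2],94],[[0,0,-7.5],[-23.4,-7.0,4.2],94],[[0,0,-7.5],[-23.4,-7.0,4.2],94],[[0,0,-7.5],[-23.4,-7.0,4.2],94],[[0,0,-7.5],[-23.4,-7.0,4.2],94]]}}

```text
clock: 3.2
tcp_pos: [0.5757, 0.244, 0.1204]
ee_rot: [[-0.984, 0.178, 0.0], [0.178, 0.984, 0.0], [-0.0, 0.0, -1.0]]
ft_force: [1.0, 1.1, -0.0]
gripper_width: 1.002
finger_force: 0.0
```

{"method": "play_rows", "body": {"commands": [[[0,0,0],[-4.2,-1.9,0.8],94],[[0,0,0],[-4.2,-1.9,0.8],94],[[0,0,0],[-4.2,-1.9,0.8],94],[[0,0,0],[-4.2,-1.9,2.6],94],[[0,0,0],[-4.2,-1.9,3.6],94],[[0,0,0],[-4.2,-1.9,4.55],94],[[0,0,0],[-4.2,-1.9,4.55],94],[[0,0,0],[-4.2,-1.9,4.55],78],[[0,0,0],[-4.2,-1.9,4.55],78],[[0,0,0],[-4.2,-1.9,4.55],78]], "force": 10}}

```text
clock: 4.2
tcp_pos: [0.6699, 0.1802, 0.0089]
ee_rot: [[-0.984, 0.178, 0.003], [0.178, 0.984, 0.0], [-0.003, 0.001, -1.0]]
ft_force: [-0.0, -1.5, 4.0]
gripper_width: 0.846
finger_force: 10.0
```

{"method": "play_rows", "body": {"commands": [[[0,0,0],[-0.3,-0.8,-0.05],78],[[0,0,0],[-0.6,-1.6,-0.05],78],[[0,0,0],[-0.9,-2.5,-0.05],78],[[0,0,0],[-1.2,-3.4,-0.05],78],[[0,0,0],[-1.5,-4.3,-0.05],78],[[0,0,0],[-1.7,-5.0,-0.05],78],[[0,0,0],[-1.7,-5.0,-0.05],94],[[0,0,0],[-1.7,-5.0,-0.05],94],[[0,0,0],[-1.7,-5.0,-0.05],94],[[0,0,0],[-1.7,-5.0,-1.8],94]]}}

```text
clock: 5.2
tcp_pos: [0.6855, 0.0505, 0.0466]
ee_rot: [[-0.984, 0.177, -0.01], [0.177, 0.984, -0.0], [0.01, -0.002, -1.0]]
ft_force: [-0.2, 0.8, -0.0]
gripper_width: 0.998
finger_force: 0.0
```

```bash
cat > n.py <<'E'
import sys
from l import *
t=r.sense();print("tcp lane",np.round(lane(t["tcp_pos"])*1000,1),t["tcp_pos"],t["gripper_width"],t["ft_force"],t["clock"])
if len(sys.argv)>1:
    from h import *
    H=dict(tall=.082,middle=.062,short=.042)
    for n in sys.argv[1:]:
        for c in("scene","side"):
            im=read_camera(c)
            for d in spotter.search_frame(c,"canister_"+n):
                x,e=fitcyl({c:np.array(d["box"],float)},.04,H[n]); print(n,c,round(d["conf"],2),np.round(lane(x)*1000),round(e,1))
E
python3 n.py short
```

```text
tcp lane [-199.8  105.6] [0.68554795 0.05052879 0.04663904] 0.9976716490654091 [-0.17533117  0.84087968 -0.03539874] 5.2
short scene 0.82 [-193.  114.] 1.8
short scene 0.54 [-495.  -99.] 2.4
short scene 0.23 [121.  89.] 24.6
short side 0.85 [-189.  114.] 1.0
```

{"method": "play_rows", "body": {"commands": [[[0,0,0],[0,0,-2.0],94],[[0,0,0],[0.5,0.7,-3.0],94],[[0,0,0],[7.7,12.0,-3.0],94],[[0,0,0],[7.7,12.0,-3.0],94],[[0,0,0],[7.7,12.0,-3.0],94],[[0,0,0],[7.7,12.0,-3.0],94],[[0,0,0],[7.7,12.0,-3.0],94],[[0,0,0],[7.7,12.0,-3.0],94],[[0,0,0],[7.7,12.0,-3.0],94],[[0,0,0],[7.7,12.0,-3.0],94]]}}

```text
clock: 6.4
tcp_pos: [0.5497, 0.3831, 0.1257]
ee_rot: [[-0.985, 0.173, -0.002], [0.173, 0.985, -0.0], [0.002, -0.001, -1.0]]
ft_force: [-0.6, -0.6, -0.3]
gripper_width: 1.0
finger_force: 0.0
```

```bash
python3 n.py
python3 - <<'E'
from h import *
from l import *
im=read_camera("wrist");k=get_calibration("wrist")
for d in spotter.search_frame("wrist","canister_tall")[:2]:
    x,e=fitcyl({"wrist":np.array(d["box"],float)},.04,.082);print(d["conf"],d["box"],lane(x)*1000,e)
cv2.imwrite("pics/w1.png",im)
E
```

```text
tcp lane [-502.9  -87.3] [0.54969661 0.38308598 0.12570962] 0.9995927070159765 [-0.58239625 -0.63868968 -0.25333282] 6.4
0.67 [254.9, 177.2, 398.8, 327.6] [-500.22416383  -83.24829172] 0.35814236726971554
0.25 [223.0, 437.8, 287.6, 464.0] [-460.19082299  133.12740078] 77.16084532174311
```

View pics/w1.png

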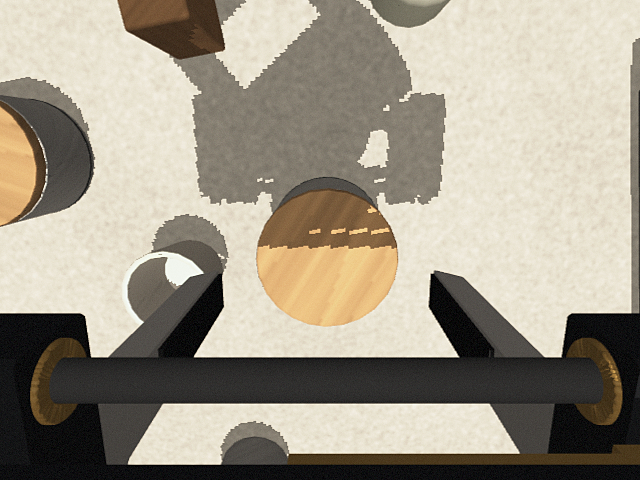

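{"method": "play_rows", "body": {"commands": [[[0,0,0],[-0.16,0,1.2],94],[[0,0,0],[-0.16,0,2.4],94],[[0,0,0],[-0.16,0,3.6],94],[[0,0,0],[-0.16,0,4.5],94],[[0,0,0],[-0.16,0,4.7],94],[[0,0,0],[-0.16,0,4.7],94],[[0,0,0],[-0.16,0,4.7],78],[[0,0,0],[-0.16,0,4.7],78],[[0,0,0],[-0.16,0,4.7],78]]}}

```text
clock: 7.4
tcp_pos: [0.5572, 0.3786, 0.011]
ee_rot: [[-0.984, 0.178, 0.002], [0.178, 0.984, 0.001], [-0.002, 0.002, -1.0]]
ft_force: [0.3, 1.5, 4.6]
gripper_width: 0.85
finger_force: 10.0
```

{"method": "play_rows", "body": {"commands": [[[0,0,0],[-0.8,0,-0.1],78],[[0,0,0],[-1.7,0,-0.1],78],[[0,0,0],[-2.6,0,-0.1],78],[[0,0,0],[-3.5,0,-0.1],78],[[0,0,0],[-4.2,-0.2,-0.1],78],[[0,0,0],[-4.3,-1.0,-0.1],78],[[0,0,0],[-4.3,-1.9,-0.1],78],[[0,0,0],[-4.3,-2.8,-0.1],78],[[0,0,0],[-4.3,-3.7,-0.1],78],[[0,0,0],[-4.3,-4.7,-0.1],78]]}}

```text
clock: 8.4
tcp_pos: [0.6407, 0.2425, 0.0116]
ee_rot: [[-0.984, 0.178, -0.001], [0.178, 0.984, -0.0], [0.001, -0.001, -1.0]]
ft_force: [0.6, 0.3, -4.1]
gripper_width: 0.848
finger_force: 10.0
```

```bash
python3 n.py tall
```

```text
tcp lane [-380.8   27.3] [0.64072518 0.24254393 0.01162895] 0.8484493293206564 [ 0.57158705  0.26065744 -4.07071411] 8.4
tall scene 0.92 [-378.   20.] 3.5
tall side 0.65 [-382.   22.] 1.0
```

{"method": "play_rows", "body": {"commands": [[[0,0,0],[0,-0.8,0.06],78],[[0,0,0],[0,-1.7,0.1],78],[[0,0,0],[0.2,-2.7,0.1],78],[[0,0,0],[0.4,-3.7,0.1],78],[[0,0,0],[0.6,-4.7,0.1],78],[[0,0,0],[0.8,-5.7,0.1],78],[[0,0,0],[0.9,-6.7,0.1],78],[[0,0,0],[1.0,-7.7,0.1],78],[[0,0,0],[1.0,-8.7,0.1],78],[[0,0,0],[1.0,-9.7,0.1],78]]}}

```text
clock: 9.6
tcp_pos: [0.5749, 0.0098, 0.011]
ee_rot: [[-0.984, 0.177, 0.003], [0.177, 0.984, 0.001], [-0.003, 0.001, -1.0]]
ft_force: [0.4, 5.0, 3.8]
gripper_width: 0.845
finger_force: 10.0
```

```bash
python3 n.py tall
python3 - <<'E'
from h import *
from l import *
im=read_camera("wrist");cv2.imwrite("pics/w2.png",im)
E
```

```text
tcp lane [-140.    4.] [0.5749221  0.00976128 0.01096507] 0.8448618001025917 [0.40989144 5.04907641 3.83547158] 9.6
tall scene 0.81 [-141.   -3.] 3.2
tall scene 0.73 [-386.  -52.] 10.0
tall side 0.81 [-137.  -18.] 3.2
```

View pics/w2.png

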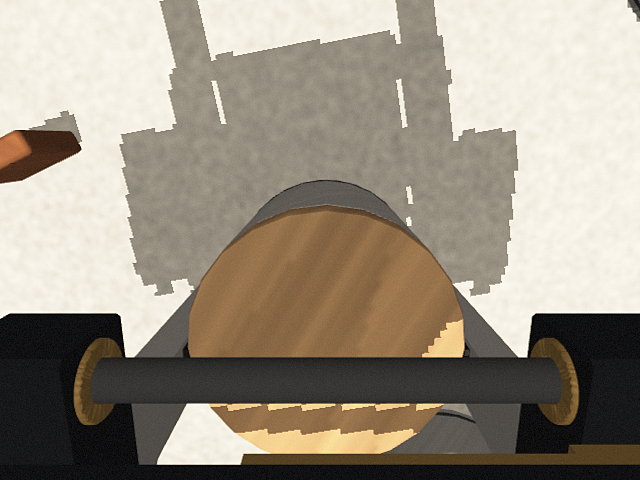

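{"method": "play_rows", "body": {"commands": [[[0,0,0],[0.1,-0.7,-0.05],78],[[0,0,0],[0.1,-1.5,-0.05],78],[[0,0,0],[0.1,-2.3,-0.05],78],[[0,0,0],[0.1,-3.1,-0.05],78],[[0,0,0],[0.1,-3.9,-0.05],78],[[0,0,0],[0.1,-4.7,-0.05],78],[[0,0,0],[0.1,-5.5,-0.05],78],[[0,0,0],[0.1,-6.3,-0.05],78],[[0,0,0],[0.1,-7.1,-0.05],78],[[0,0,0],[0.1,-7.9,-0.05],78]]}}

```text
clock: 10.85
tcp_pos: [0.5378, -0.1846, 0.0115]
ee_rot: [[-0.984, 0.177, 0.003], [0.177, 0.984, -0.0], [-0.003, 0.0, -1.0]]
ft_force: [7.5, 2.6, -3.3]
gripper_width: 0.848
finger_force: 10.0
```

```bash
python3 n.py tall
```

```text
tcp lane [57.8  2. ] [ 0.53775182 -0.18456903  0.01153637] 0.8475731776306626 [ 7.50047545  2.59346699 -3.32590559] 10.85
tall scene 0.89 [65. -5.] 2.3
tall side 0.84 [ 55. -17.] 6.2
```

{"method": "play_rows", "body": {"commands": [[[0,0,0],[-0.16,-0.8,0.05],78],[[0,0,0],[-0.16,-1.6,0.08],78],[[0,0,0],[-0.16,-2.4,0.08],78],[[0,0,0],[-0.16,-3.2,0.08],78],[[0,0,0],[-0.16,-4.0,0.08],78],[[0,0,0],[-0.16,-4.0,0.08],94],[[0,0,0],[-0.16,-4.0,0.08],94],[[0,0,0],[-0.16,-4.0,0],94],[[0,0,0],[-0.16,-4.0,-1.0],94],[[0,0,0],[-0.16,-4.0,-2.8],94]]}}

```text
clock: 12.05
tcp_pos: [0.5211, -0.2821, 0.079]
ee_rot: [[-0.984, 0.177, -0.005], [0.177, 0.984, 0.003], [0.005, 0.002, -1.0]]
ft_force: [0.1, -0.0, 0.6]
gripper_width: 1.007
finger_force: 0.0
```

```bash
python3 n.py tall middle
```

```text
tcp lane [156.7   3. ] [ 0.52112557 -0.28208215  0.079005  ] 1.0065972976636464 [ 0.07495038 -0.01752763  0.63073244] 12.05
tall scene 0.64 [168.   1.] 1.6
tall side 0.78 [160.   6.] 1.9
middle scene 0.78 [-363. -329.] 2.0
middle scene 0.59 [-244. -270.] 1.0
middle scene 0.57 [-295. -140.] 0.8
middle side 0.96 [-365. -325.] 1.6
middle side 0.94 [-298. -138.] 2.2
middle side 0.66 [-238. -271.] 1.2
middle side 0.64 [239.   2.] 68.0
```

{"method": "play_rows", "body": {"commands": [[[0,0,0],[0,0,-1.8],94],[[0,0,0],[5.7,18.1,-1.8],94],[[0,0,0],[5.7,18.1,-1.8],94],[[0,0,0],[5.7,18.1,-1.8],94],[[0,0,0],[5.7,18.1,-1.8],94],[[0,0,0],[5.7,18.1,-1.8],94],[[0,0,0],[5.7,18.1,-1.8],94],[[0,0,0],[5.7,18.1,-1.8],94],[[0,0,0],[5.7,18.1,-1.8],94],[[0,0,0],[5.7,18.1,-1.8],94]]}}

```text
clock: 13.45
tcp_pos: [0.4646, 0.1646, 0.1251]
ee_rot: [[-0.984, 0.178, -0.001], [0.178, 0.984, -0.0], [0.001, -0.0, -1.0]]
ft_force: [0.8, -0.6, 0.7]
gripper_width: 1.0
finger_force: 0.0
```

```bash
cat > w.py <<'E'
import sys
from h import *
from l import *
t=r.sense();print("tcp lane",np.round(lane(t["tcp_pos"])*1000,1),t["tcp_pos"],t["clock"])
n,h=sys.argv[1],float(sys.argv[2])
im=read_camera("wrist")
for d in spotter.search_frame("wrist","canister_"+n)[:4]:
    x,e=fitcyl({"wrist":np.array(d["box"],float)},.04,h);print(round(d["conf"],2),np.round(d["box"]),np.round(lane(x)*1000,1),round(e,1))
E
python3 w.py middle .062
```

```text
tcp lane [-272.7 -132.1] [0.46462103 0.16455323 0.12514671] 13.45
0.78 [190.   2. 344.  91.] [-242.6 -229.8] 32.0
0.74 [300. 166. 434. 301.] [-299.6 -140.5] 0.7
0.5 [487. 296. 565. 360.] [-392.2  -43.6] 50.6
0.47 [454.   0. 480.   4.] [-320.  -230.4] 95.9
```

{"method": "play_rows", "body": {"commands": [[[0,0,0],[0.34,1.05,0],94],[[0,0,0],[0.34,1.05,1.2],94],[[0,0,0],[0.34,1.05,2.4],94],[[0,0,0],[0.34,1.05,3.6],94],[[0,0,0],[0.34,1.05,4.6],94],[[0,0,0],[0.34,1.05,4.6],94],[[0,0,0],[0.34,1.05,4.6],94],[[0,0,0],[0.34,1.05,4.6],78],[[0,0,0],[0.34,1.05,4.6],78],[[0,0,0],[0.34,1.05,4.6],78]]}}

```text
clock: 14.55
tcp_pos: [0.4624, 0.19, 0.0119]
ee_rot: [[-0.984, 0.178, 0.002], [0.178, 0.984, 0.0], [-0.002, 0.001, -1.0]]
ft_force: [-1.6, -2.9, 7.5]
gripper_width: 0.851
finger_force: 10.0
```

```bash
python3 n.py
```

```text
tcp lane [-297.4 -138.8] [0.46244208 0.19002973 0.01185685] 0.8508986279390404 [-1.5521466  -2.88771979  7.47641496] 14.55
```

{"method": "play_rows", "body": {"commands": [[[0,0,0],[-0.5,-0.7,-0.06],78],[[0,0,0],[-1.1,-1.5,-0.06],78],[[0,0,0],[-1.7,-2.3,-0.06],78],[[0,0,0],[-2.3,-3.1,-0.06],78],[[0,0,0],[-2.9,-3.9,-0.06],78],[[0,0,0],[-3.5,-4.7,-0.06],78],[[0,0,0],[-4.1,-5.5,-0.06],78],[[0,0,0],[-4.7,-6.3,-0.06],78],[[0,0,0],[-5.2,-7.1,-0.06],78],[[0,0,0],[-5.6,-7.7,-0.06],78]]}}

```text
clock: 15.55
tcp_pos: [0.5657, -0.0256, 0.0124]
ee_rot: [[-0.984, 0.178, 0.0], [0.178, 0.984, 0.0], [-0.0, 0.0, -1.0]]
ft_force: [0.7, 1.1, -2.4]
gripper_width: 0.847
finger_force: 10.0
```

```bash
python3 n.py
```

```text
tcp lane [-103.6    1.2] [ 0.56572472 -0.02558896  0.0123865 ] 0.8473423739871379 [ 0.72805254  1.07774312 -2.43499725] 15.55
```

{"method": "play_rows", "body": {"commands": [[[0,0,0],[-0.1,-0.8,0.03],78],[[0,0,0],[-0.1,-1.7,0.05],78],[[0,0,0],[-0.1,-2.6,0.05],78],[[0,0,0],[-0.1,-3.5,0.05],78],[[0,0,0],[-0.1,-4.4,0.05],78],[[0,0,0],[-0.1,-5.3,0.05],78],[[0,0,0],[-0.1,-6.2,0.05],78],[[0,0,0],[-0.1,-6.2,0.05],94],[[0,0,0],[-0.1,-6.2,0.05],94],[[0,0,0],[-0.1,-6.2,0.05],94]]}}

```text
clock: 16.55
tcp_pos: [0.5404, -0.1764, 0.011]
ee_rot: [[-0.984, 0.177, -0.0], [0.177, 0.984, 0.0], [0.0, 0.0, -1.0]]
ft_force: [1.2, 0.7, 0.9]
gripper_width: 0.994
finger_force: 0.0
```

```bash
python3 n.py middle short | grep -v "\-3[0-9][0-9]\."
```

```text
tcp lane [49.4  3.1] [ 0.54039066 -0.17644694  0.01099127] 0.9943820266233864 [1.21456195 0.73003503 0.90582624] 16.55
middle scene 0.78 [53. -3.] 4.8
middle scene 0.57 [-242. -265.] 0.6
middle side 0.94 [-242. -272.] 0.1
middle side 0.74 [44. -7.] 5.5
short scene 0.56 [-198.  111.] 1.0
short side 0.71 [-214.  109.] 6.8
```

{"method": "play_rows", "body": {"commands": [[[0,0,0],[0,0,-1.4],94],[[0,0,0],[0,0,-3.0],94],[[0,0,0],[0,0,-4.4],94],[[0,0,0],[-4.2,9.9,-4.4],94],[[0,0,0],[-4.2,9.9,-4.4],94],[[0,0,0],[-4.2,9.9,-4.4],94],[[0,0,0],[-4.2,9.9,-4.4],94],[[0,0,0],[-4.2,9.9,-4.4],94],[[0,0,0],[-4.2,9.9,-4.4],94],[[0,0,0],[-4.2,9.9,-4.4],94]]}}

```text
clock: 17.95
tcp_pos: [0.6881, 0.0502, 0.1202]
ee_rot: [[-0.985, 0.175, -0.001], [0.175, 0.985, 0.0], [0.001, 0.0, -1.0]]
ft_force: [-0.4, -0.6, -0.5]
gripper_width: 0.998
finger_force: 0.0
```

```bash
python3 w.py short .042
```

```text
tcp lane [-200.   108.2] [0.68811631 0.05024668 0.12016382] 17.95
0.76 [257. 180. 380. 311.] [-192.3  112.5] 1.4
```

{"method": "play_rows", "body": {"commands": [[[0,0,0],[-0.15,-0.2,0.8],94],[[0,0,0],[-0.15,-0.2,2.0],94],[[0,0,0],[-0.15,-0.2,3.2],94],[[0,0,0],[-0.15,-0.2,4.2],94],[[0,0,0],[-0.15,-0.2,4.4],94],[[0,0,0],[-0.15,-0.2,4.4],94],[[0,0,0],[-0.15,-0.2,4.4],78],[[0,0,0],[-0.15,-0.2,4.4],78],[[0,0,0],[-0.15,-0.2,4.4],78]]}}

```text
clock: 18.95
tcp_pos: [0.6912, 0.042, 0.0128]
ee_rot: [[-0.984, 0.178, 0.003], [0.178, 0.984, 0.0], [-0.003, 0.001, -1.0]]
ft_force: [-1.5, 1.1, 7.3]
gripper_width: 0.85
finger_force: 10.0
```

```bash
python3 n.py
```

```text
tcp lane [-192.4  112.7] [0.69120991 0.04200474 0.01280218] 0.8497944545325461 [-1.4555527   1.09655884  7.2798482 ] 18.95
```

{"method": "play_rows", "body": {"commands": [[[0,0,0],[0.7,-0.4,-0.06],78],[[0,0,0],[1.6,-0.9,-0.06],78],[[0,0,0],[2.5,-1.5,-0.06],78],[[0,0,0],[3.4,-2.1,-0.06],78],[[0,0,0],[4.1,-2.7,-0.06],78],[[0,0,0],[4.4,-3.2,-0.06],78],[[0,0,0],[4.4,-3.9,-0.06],78],[[0,0,0],[4.4,-4.6,-0.06],78],[[0,0,0],[4.4,-5.3,-0.06],78],[[0,0,0],[4.4,-5.9,-0.06],78]]}}

```text
clock: 19.95
tcp_pos: [0.5562, -0.0847, 0.0128]
ee_rot: [[-0.984, 0.178, 0.001], [0.178, 0.984, -0.0], [-0.001, -0.0, -1.0]]
ft_force: [0.5, 1.7, -0.5]
gripper_width: 0.853
finger_force: 10.0
```

```bash
python3 n.py short
```

```text
tcp lane [-43.7   2.4] [ 0.55624703 -0.08470656  0.01281685] 0.8532446704523018 [ 0.50311911  1.66043241 -0.52216212] 19.95
short scene 0.62 [-42.  10.] 1.8
short scene 0.33 [182.  -5.] 3.5
short side 0.58 [-49. -14.] 5.4
```

{"method": "play_rows", "body": {"commands": [[[0,0,0],[0,-0.6,0],78],[[0,0,0],[0,-1.2,0.03],78],[[0,0,0],[0,-1.8,0.03],78],[[0,0,0],[0,-2.4,0.03],78],[[0,0,0],[0,-2.4,0.03],78],[[0,0,0],[0,-2.4,0.03],94],[[0,0,0],[0,-2.4,0.03],94],[[0,0,0],[0,-2.4,0.0],94],[[0,0,0],[0,-2.4,-1.0],94],[[0,0,0],[0,-2.4,-2.6],94]]}}

```text
clock: 21.15
tcp_pos: [0.5437, -0.1422, 0.0759]
ee_rot: [[-0.984, 0.177, -0.005], [0.177, 0.984, 0.002], [0.005, 0.001, -1.0]]
ft_force: [0.2, 0.0, 0.9]
gripper_width: 0.996
finger_force: 0.0
```

```bash
python3 n.py short middle tall
```

```text
tcp lane [15.   0.3] [ 0.54370044 -0.14216738  0.07590855] 0.9956856173889251 [0.16822237 0.04623832 0.93578421] 21.15
short scene 0.75 [16.  4.] 1.3
short side 0.77 [18.  3.] 0.2
middle scene 0.84 [-363. -330.] 1.5
middle scene 0.83 [-246. -266.] 1.1
middle scene 0.64 [115.  -5.] 1.8
middle side 0.95 [-358. -324.] 0.6
middle side 0.94 [-240. -268.] 0.8
middle side 0.93 [110.   3.] 1.3
middle side 0.3 [-419. -226.] 6.3
tall scene 0.59 [205.   1.] 1.8
tall scene 0.38 [ 96. 107.] 34.3
tall side 0.92 [196.   6.] 0.7
```

{"method": "play_rows", "body": {"commands": [[[0,0,0],[0,1.7,-0.2],40],[[0,0,0],[0,3.4,-0.2],0],[[0,0,0],[0,3.4,-0.2],0],[[0,0,0],[0,3.4,0],0],[[0,0,0],[0,3.4,0],0],[[0,0,0],[0,3.4,1.3],0],[[0,0,0],[0,3.4,2.5],0],[[0,0,0],[0,3.4,2.5],0],[[0,0,0],[0,2.8,2.5],0],[[0,0,0],[0,2.4,2.5],0]]}}

```text
clock: 22.75
tcp_pos: [0.5564, -0.0855, 0.0166]
ee_rot: [[-0.984, 0.178, 0.002], [0.178, 0.984, -0.001], [-0.002, -0.0, -1.0]]
ft_force: [-0.3, 0.8, 0.4]
gripper_width: 0.184
finger_force: 0.2
```

```bash
python3 n.py
```

```text
tcp lane [-43.    2.7] [ 0.55643334 -0.08545436  0.01655041] 0.18367347038349574 [-0.26489178  0.83763351  0.41966665] 22.75
```

{"method": "play_rows", "body": {"commands": [[[0,0,0],[0.1,0,0.05],0],[[0,0,0],[0.1,-0.15,0.1],0],[[0,0,0],[0.1,-0.3,0.1],0],[[0,0,0],[0.1,-0.45,0.1],0],[[0,0,0],[0.1,-0.6,0.1],0],[[0,0,0],[0.1,-0.75,0.1],0],[[0,0,0],[0.1,-0.9,0.1],0],[[0,0,0],[0.1,-1.05,0.1],0],[[0,0,0],[0.1,-1.2,0.1],0],[[0,0,0],[0.1,-1.35,0.1],0]]}}

```text
clock: 23.75
tcp_pos: [0.5475, -0.1161, 0.0126]
ee_rot: [[-0.984, 0.178, 0.0], [0.178, 0.984, 0.001], [-0.0, 0.001, -1.0]]
ft_force: [1.4, 6.1, 2.2]
gripper_width: 0.006
finger_force: 3.4
```

```bash
python3 n.py short middle tall | grep -v "\[-"
```

```text
short scene 0.75 [42.  9.] 3.2
short side 0.58 [40.  4.] 0.8
middle scene 0.75 [118.   3.] 2.0
middle side 0.6 [120.   2.] 2.8
tall scene 0.97 [208.   4.] 2.0
tall side 0.58 [202.   1.] 0.7
tall side 0.46 [166.  90.] 6.0
```

{"method": "play_rows", "body": {"commands": [[[0,0,0],[0,-0.08,0],0],[[0,0,0],[0,-0.16,0],0],[[0,0,0],[0,-0.24,0],0],[[0,0,0],[0,-0.3,0],0],[[0,0,0],[0,-0.3,0],0],[[0,0,0],[0,-0.3,0],0]]}}

```text
clock: 24.95
tcp_pos: [0.5461, -0.1236, 0.0124]
ee_rot: [[-0.984, 0.178, -0.0], [0.178, 0.984, 0.0], [0.0, 0.0, -1.0]]
ft_force: [1.2, 4.5, 0.5]
gripper_width: 0.009
finger_force: 2.1
```

```bash
python3 n.py
```

```text
tcp lane [-3.7 -0.6] [ 0.5461252  -0.12355674  0.01244219] 0.009095103694151148 [1.16394806 4.51583466 0.53513497] 24.95
```

{"method": "play_rows", "body": {"commands": [[[0,0,0],[0,-0.04,0],0],[[0,0,0],[0,-0.08,0],0],[[0,0,0],[0,-0.12,0],0],[[0,0,0],[0,-0.12,0],0]]}}

```text
clock: 25.35
tcp_pos: [0.5458, -0.1253, 0.0125]
ee_rot: [[-0.984, 0.178, 0.0], [0.178, 0.984, 0.002], [0.0, 0.002, -1.0]]
ft_force: [2.8, 13.6, 1.3]
gripper_width: 0.005
finger_force: 7.1
```

```bash
python3 n.py short middle tall | grep -v "\[-"
```

```text
short scene 0.94 [51. 10.] 3.8
short side 0.62 [53.  2.] 1.9
middle scene 0.73 [ 85. 112.] 37.5
middle scene 0.68 [126.   2.] 1.4
middle side 0.87 [129.   1.] 1.7
tall scene 0.97 [219.  -2.] 1.9
tall scene 0.65 [134.  -2.] 6.5
tall side 0.94 [204.   5.] 2.4
```

The force jumped and motion stopped, so the row is against the end stop. Backing off.

{"method": "play_rows", "body": {"commands": [[[0,0,0],[0,0.4,0],0],[[0,0,0],[0,1.2,0],0],[[0,0,0],[0,2.0,0],0],[[0,0,0],[0,2.0,-1.5],0],[[0,0,0],[0,2.0,-3.0],0],[[0,0,0],[0,4.0,-5.0],0],[[0,0,0],[0,7.0,-6.0],0],[[0,0,0],[0,7.0,-6.0],0],[[0,0,0],[0,7.0,-6.0],0],[[0,0,0],[0,7.0,-6.0],0]]}}

```text
clock: 26.95
tcp_pos: [0.5767, 0.0461, 0.1625]
ee_rot: [[-0.984, 0.176, 0.0], [0.176, 0.984, -0.001], [-0.0, -0.001, -1.0]]
ft_force: [-0.2, -0.5, -0.8]
gripper_width: 0.005
finger_force: 0.0
```

```bash
python3 n.py short middle tall | grep -v "\[-"
python3 - <<'E'
from h import *
A=read_camera("scene")[130:330,150:417];B=read_camera("side")[150:460,160:573]
cv2.imwrite("pics/end.png",np.hstack([cv2.resize(A,(400,300)),cv2.resize(B,(400,300))]))
E
```

```text
short scene 0.69 [51.  1.] 0.7
short side 0.89 [50.  6.] 0.2
middle scene 0.76 [133.   0.] 1.0
middle scene 0.52 [225.  -3.] 1.4
middle scene 0.44 [46.  3.] 1.8
middle side 0.78 [127.   2.] 1.9
tall scene 0.74 [219.  -2.] 2.1
tall side 0.72 [209.   3.] 0.7
```

View pics/end.png

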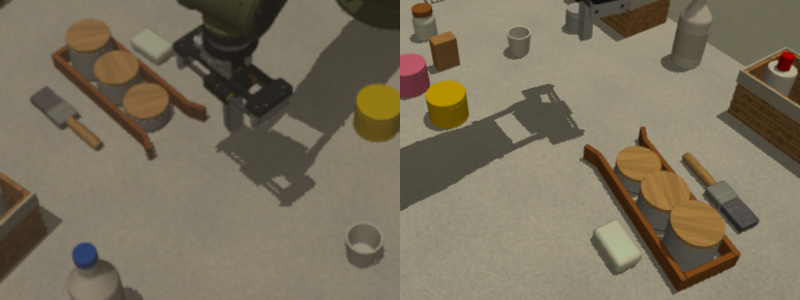

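The three canisters stand in a row against the stop, with the short one at about (147,105) in the left crop nearest the mouth. The arm is clear, and the brush, soap and cup look undisturbed.

```bash
python3 -c "
from rig import r
print(r.hand_in())"
```

```text
the job is handed in; nothing more can be done
None
```

The job is handed in with no verdict shown: by my last camera check, the tall, middle and short canisters stand upright in single file against the end stop, at about 210, 130 and 50 mm past the mouth. I moved each one in a light grip rather than by pushing alone, and the tall and middle ones' weight came onto the arm at times, so they may have lifted a few millimetres on the way.

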